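# Hold the bread-bin lid poised at its balance point

### The arm

A 6-joint arm with a two-finger parallel gripper is mounted at the origin on the work surface. World frame = base frame: x ahead of the robot, y to its left, z up, the work surface at z = 0. Lengths are in m, angles in rad, forces in N, time in s.
With the tool pointing down it reaches from about 0.375 to 0.975 m from the base axis. Payload 3.8 kg.
Tool frame: the origin (TCP) lies midway between the tips of the shut fingers; the grasp point (between the pads) lies 19 mm behind it; x points along the fingers, z is the direction in which the jaws open and shut, and the axes are right-handed (so a half turn about x gives the same grasp; the last joint's range is limited). The gripper opens to 85 mm and grips with 20 to 120 N. Pads are 22 mm wide; open, the fingers measure 114 mm over their backs; the gripper's body (76 mm by 85 mm) begins 54 mm behind the grasp point. The pads swing forward as they close: fully open they stand 13 mm farther back than shut.
Start: joints at [-1.237, 0.264, 1.604, -0, 1.274, -0.037], TCP at [0.245, -0.629, 0.231] pointing down, gripper open.
Joint ranges: [-2.63, 2.63], [-0.94, 2.18], [0.31, 2.57], [-1.31, 4.45], [0, 2.66], [-2.55, 2.55]. Speed limits (rad/s): [2.57, 2.57, 3.14, 3.14, 3.14, 3.14].

### API

Orientations are given as a rotation vector (axis times angle).
In Python, from workcell import * gives the robot as it stands. The module is installed in compiled form; this text tells all that it offers.
- The arm moves only by the tool carry_out, never from a script. Its arguments are lists of equal length, an entry for each row: "offset": the shift along the tool's x, y, z in cm, a list of three; "delta_rot": the turn, a rotation vector about the tool's x, y, z in degrees, a list of three. A call has exactly 5 rows; each row shifts and turns the commanded pose from where the row before left it, along the tool's axes as they then stand; what a row does not reach is not made up. A row lasts 1/12 s, in which the tool goes at most 41.7 mm and 7.16 degrees, less where a joint would pass 70% of its speed; a pose out of reach is approached as far as the arm can. A call is refused whole if a number of a shift passes 4.17 or a number of a turn 7.16, either way. A call with a gripper value outside its range is refused whole. "fingers" is the opening, from -1 (shut) to 1 (fully open), set as the call begins (left out, the last holds). The fingers move at their own pace and stop on an object; "newtons" is the grip in N (left out, the last holds). Time passes only in rows, so rows that do not move let the fingers close, or fill a call up. It gives the time, the measured TCP pose, the force and the opening at its end, in the units of the state.
- read_state(): the state, without advancing time (a new reading comes with each control period).
- read_camera(name): name is "scene" or "top"; returns (picture, depth): 400x640x3 uint8, red, green, blue; 400x640 float32, m along the optical axis (not along the pixel's ray), 0 where there is no reading.
- get_calibration(name): a dict with "fx", "fy", "cx", "cy" (pixels), "R" (3x3) and "t" (3): a world point X has camera coordinates R X + t. Camera axes: x right, y down, z forward; pixel columns grow to the right and rows downward; lengths in m; the calibration is good to about 2 mm. A picture is of the moment at which its call begins. get_calibration takes no time and is no camera call.
- finish_job(): hands the job in, once; it reports no verdict.
The state is a dict: "time": time; "q": joint angles; "joint_vel": joint speeds; "joint_torque": joint torques, N m; "tool_pos": TCP position; "tcp_rot": TCP orientation; "wrist_force": force on the tool from outside, world axes, zero at the start; "torque": the same for the moment, N m; "width": opening from 0.0 (shut) to 1.0 (fully open).
Only numpy, scipy, OpenCV 4.12 (cv2) and the standard library are available. Lean on these libraries where they do the work, as an engineer would, in place of code of your own. Each camera call takes 0.05 s, during which the arm holds its last target. There are 200 camera calls.

### The job

The lid stay of the bread bin has come off and I need both hands to screw it back on, so please hold the lid for me. Turn the wooden button clear of the lid, then take the lid by its knob, raise it gently to its balance point, where it would fall neither shut nor open, and finish still gripping the knob and holding the lid there; do not let it swing over backwards, and leave the other things on the counter where they are.

Things in the scene. Friction and masses are not known exactly. Their poses are not given: they have to be found in the camera images.
- bin: Bread bin of pale pine, 320 mm wide (its y), 185 mm deep (its x), 115 mm high without its lid; fixed to the counter. Origin: centre of its underside; z up; its -x side is the front, with the lid's knob and the latch post; it may stand turned on the counter.
- lid_hinge (a point): Middle of the hinge line, along the top edge of the bin's rear wall, 116 mm above the counter. It does not move with the lid; axes as the bin's: y runs along the hinge line, -x points to the front of the bin.
- lid (a joint): Angle of the lid about the hinge line, rad: 0 shut, growing as the knob rises and goes back; stop at 2.0. The hinge is nearly frictionless and nothing props the lid. It balances at 1.48 rad, about 5 degrees before the board stands vertical: below that it falls shut, above it falls open.
- lid_com (a point): Centre of mass of the lid, a pine board 185 mm deep, 320 mm wide and 20 mm thick, about 0.5 kg (shut, its top is 136 mm above the counter). The point moves with the lid, 98 mm from the hinge line along the board and 9 mm from it towards the upper face; at balance it is straight above the hinge line.
- knob (a point): Wooden T-knob amid the lid's front edge, moving with it: a round crossbar (lid_c3) 36 mm long along the hinge line (y), 22 mm thick with flat ends, on a stem. Point: the bar's centre, 32 mm out from the edge, 217 mm from the hinge line along the board, 10 mm towards its upper face; 126 mm above the counter when shut, 333 mm at balance. Gripped by its ends it can pivot in fingers pointing down.
- button (a joint): Angle of the turn button, a hardwood bar 58 x 18 x 14 mm high on an upright screw, rad: 0 with its long end straight back over the lid (it blocks the lid), growing anticlockwise seen from above, the long end swinging to the bin's left (+y); wholly off the lid from 1.4, stop at 1.75. It stays where it is left; about 1 N at its long end turns it.
- button_pivot (a point): The button's screw, at mid-height of the bar, on top of a post in front of the bin: 20 mm in front of the bin's front face, 110 mm to the left (+y) of the knob, 144 mm above the counter. Axes as the bin's. The bar reaches 42 mm from it to the long end and 16 mm to the short end.
- button_tip (a point): End of the button's long end, at mid-height; the x axis points along the bar from the screw to this end.
- canister: Clear plastic canister with a white screw top and an aluminium scoop inside, 106 mm diameter, 147 mm high, standing beside the bin; origin: centre of its underside. To be left alone.
- ramekin: Cobalt-blue ceramic ramekin with brass screws in it, 86 mm diameter, 46 mm high, standing beside the bin; origin: centre of its underside. To be left alone.
- clip: Steel spring chip clip, 95 x 30 x 25 mm, lying on the counter; origin: centre of its underside. To be left alone.
- stay: The brass lid stay that came off, a flat V of two arms, 104 x 76 mm, 9 mm high at its pivot, lying on the counter; origin: middle of its underside. To be left alone.

How it is judged:
On the way, in this order (a step that is already met when the one before it is completed fails the run):
1. the button is turned clear while the lid is still shut (value of joint button above 1.3 rad and value of joint lid below 0.05 rad), for 0.2 s.
2. the lid is raised part of the way by its knob (value of joint lid above 0.5 rad and contact force between the fingers and lid_c3 above 1 N), for 0.1 s.
At the end, for the whole second after the job is handed in: The fingers grip the knob with more than 2 N and hold the lid still (under 0.05 rad/s) within 0.08 rad of its balance point (1.40 to 1.56 rad), with the button still turned clear (above 1.25 rad) (value of joint lid between 1.4 and 1.56 rad and velocity of joint lid between -0.05 and 0.05 rad/s and contact force between the fingers and lid_c3 above 2 N and value of joint button above 1.25 rad); the arm keeps its last pose, push and grip.
It fails at once if the lid is swung well past its balance point (beyond 1.75 rad) (value of joint lid above 1.75 rad).
It fails at once if the lid is flung up or dropped (faster than 2 rad/s) (velocity of joint lid above 2 rad/s or velocity of joint lid below -2 rad/s).
It fails at once if another thing on the counter is pushed by more than 15 mm (distance of any of canister, ramekin, clip, stay from where it was at the start of the episode above 0.015 m).
It also fails if it takes over 58 s, if anything falls off the work surface, if the arm or the gripper's body presses on something with over 40 N, if the wrist force passes 120 N, or if a joint passes its speed limit or range.

## Working session

There is one attempt and no reset: what is moved stays moved. The work goes in short steps, Python scripts to look and compute and a tool call to move; the robot and the scene stay as the last step left them, time stands still between calls to the robot, and variables do not carry over. Pictures are saved under pics/ and viewed, about 8 in all and at most 12, crops included, and the job is handed in when it is done.

Besides the shell and the picture viewer there is one more tool, called as name(argument=value, ...) on one line, values as JSON. carry_out: Moves the arm, as the interface text tells. Its arguments: {"type":"object","properties":{"offset":{"type":"array"},"delta_rot":{"type":"array"},"fingers":{"type":"number"},"newtons":{"type":"number"}},"required":["offset","delta_rot"]}

```bash
mkdir -p pics
cat > h.py <<'E'
from workcell import *
import numpy as np, cv2
from scipy.spatial.transform import Rotation as Ro
def save(n,f):
    p,d=read_camera(n); cv2.imwrite(f'pics/{f}.png',p[:,:,::-1]); np.save(f'pics/{f}.npy',d); return p,d
def w(n,d,u,v):
    c=get_calibration(n); z=np.median(d[v-1:v+2,u-1:u+2]); 
    return np.array(c['R']).T@(np.array([(u-c['cx'])*z/c['fx'],(v-c['cy'])*z/c['fy'],z])-np.array(c['t']))
E
python3 - <<'E'
from h import *
s=read_state(); print(s); print(Ro.from_rotvec(s['tcp_rot']).as_matrix().round(3))
a,_=save('top','top0'); b,_=save('scene','sc0')
for n in('top','scene'): print(get_calibration(n))
E
```

```text
{'time': 0.0, 'q': array([-1.23691184e+00,  2.64772435e-01,  1.60538917e+00, -1.89871664e-05,
        1.27371944e+00, -3.69232141e-02]), 'joint_vel': array([-1.00667569e-03,  2.90029603e-04, -3.93908706e-05,  2.18856265e-03,
       -9.01326713e-04,  9.65647334e-04]), 'joint_torque': array([-9.36964170e-04, -5.15117490e+01, -3.67315221e+01, -1.81564396e-04,
        1.31928729e-02, -2.34577465e-05]), 'tool_pos': array([ 0.24433174, -0.62842682,  0.22994086]), 'tcp_rot': array([ 0.93321871,  1.36400984, -0.93099612]), 'wrist_force': array([ 0.25605561, -1.12131045, -0.18512325]), 'torque': array([-0.00473077,  0.01064967, -0.0317008 ]), 'width': 1.0024241845210542}
[[-0.001  0.932  0.362]
 [ 0.002  0.362 -0.932]
 [-1.     0.    -0.002]]
{'fx': 404.29462632955966, 'fy': 404.29462632955966, 'cx': 321.6463308060338, 'cy': 193.73623557874583, 'R': array([[-0.02321115, -0.99970905, -0.00656191],
       [-0.99334357,  0.02380312, -0.11270297],
       [ 0.11282637,  0.00390226, -0.99360706]]), 't': array([0.0614439 , 0.56300393, 1.10753345])}
{'fx': 395.13646527539044, 'fy': 395.13646527539044, 'cx': 318.52925170248494, 'cy': 200.01986357271386, 'R': array([[-0.1232723 ,  0.99228768,  0.01300379],
       [ 0.73314298,  0.09989426, -0.67269793],
       [-0.66880887, -0.07339138, -0.73980294]]), 't': array([ 0.04061838, -0.35090237,  1.61955529])}
```

View pics/top0.png

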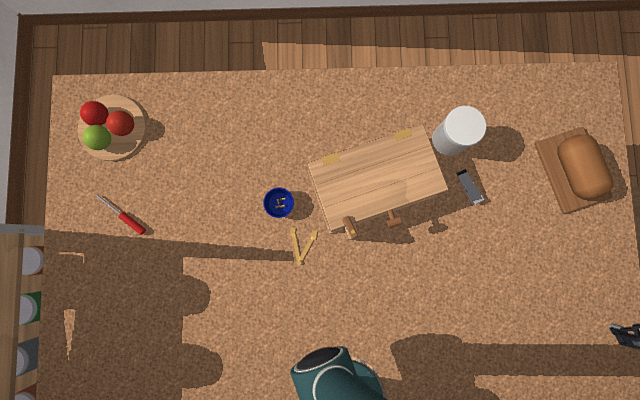

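View pics/sc0.png

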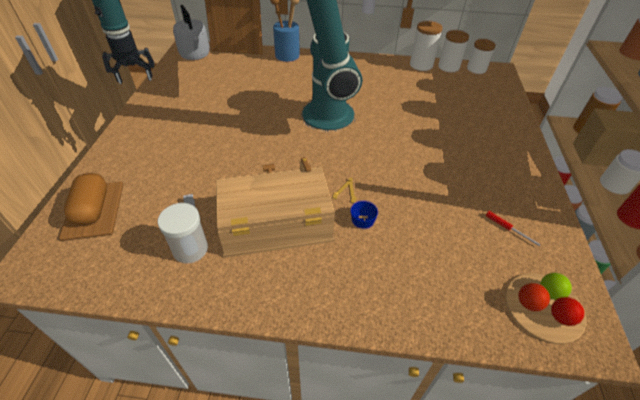

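The top view shows the bin centred near (378,178). Its knob is near (394,217), the button near (349,227), the stay at (303,245), the ramekin at (279,203), the canister at (463,128) and the clip at (470,187). I'll enlarge that area to measure.

Run:
```python
from h import *
p=cv2.imread('pics/top0.png'); cv2.imwrite('pics/crop0.png',cv2.resize(p[110:270,260:480][:],None,fx=3.6,fy=3.6,interpolation=cv2.INTER_CUBIC))
d=np.load('pics/top0.npy')
for u,v in[(349,228),(345,220),(353,234),(394,217),(388,214),(400,216),(330,215),(375,180),(435,170),(314,165),(330,228),(443,190),(425,130)]: print(u,v,w('top',d,u,v).round(4))
```

```text
349 228 [ 0.4631 -0.0186  0.1506]
345 220 [ 0.4832 -0.0092  0.151 ]
353 234 [ 0.4479 -0.0281  0.1518]
394 217 [ 0.4889 -0.1354  0.1315]
388 214 [ 0.4972 -0.1213  0.1261]
400 216 [ 0.4981 -0.1756  0.    ]
330 215 [0.4975 0.0278 0.1363]
375 180 [ 0.5848 -0.0901  0.1356]
435 170 [ 0.6071 -0.2455  0.1347]
314 165 [0.6278 0.0658 0.1351]
330 228 [0.4647 0.0285 0.1319]
443 190 [ 0.5548 -0.263   0.135 ]
425 130 [ 0.7136 -0.2256  0.1335]
```

View pics/crop0.png

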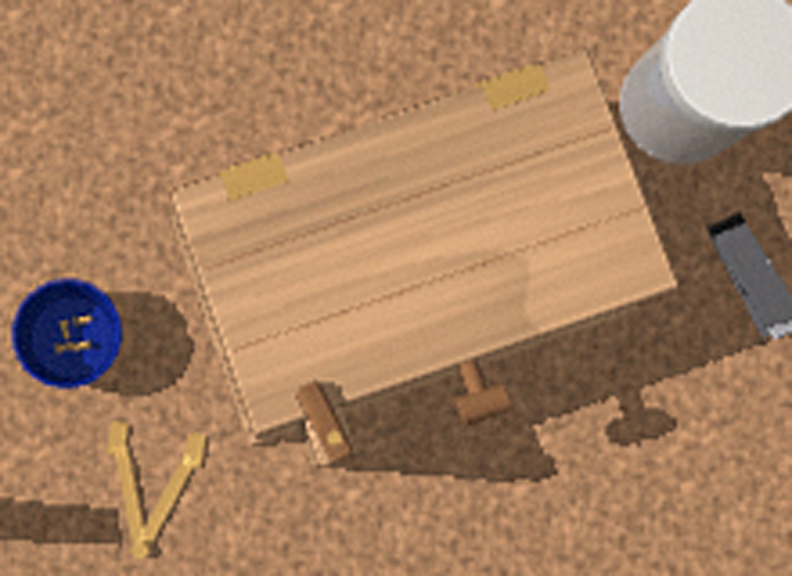

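Run:
```python
from h import *
c=get_calibration('top');R=np.array(c['R']);t=np.array(c['t'])
def ray(u,v,z):
    r=R.T@np.array([(u-c['cx'])/c['fx'],(v-c['cy'])/c['fy'],1]); o=-R.T@t
    return (o+r*(z-o[2])/r[2])[:2]
px=lambda u,v:(u/3.6+260-.36,v/3.6+110-.36)
BL,BR,FR,FL=[ray(*px(*p),.136) for p in[(173,188),(588,53),(677,287),(253,433)]]
print('corn',BL,BR,FR,FL,[np.linalg.norm(a-b) for a,b in((BL,BR),(FL,FR),(FL,BL),(FR,BR))])
y=(BL-BR)+(FL-FR); yaw=np.arctan2(-y[0],y[1]); print('yaw',yaw,np.degrees(yaw))
ex=np.array([np.cos(yaw),np.sin(yaw)]);ey=np.array([-ex[1],ex[0]])
C=(BL+BR+FR+FL)/4; print('C',C)
print('hinge',C+ex*.0925,'knob pred',C-ex*(.0925+.032),'button pred',C-ex*(.0925+.02)+ey*.11)
print('knob meas',ray(*px(482,401),.137),'screw',ray(*px(334,438),.151),'tip',ray(*px(313,385),.151))
print(ray(463,126,.147),ray(*px(120,430),.005),ray(*px(200,440),.005),ray(*px(145,552),.005))
```

```text
corn [0.63620663 0.08185031] [ 0.72807964 -0.22049478] [ 0.55602304 -0.27483056] [0.45974972 0.02893067] [np.float64(0.3159955759070761), np.float64(0.31865253318537323), np.float64(0.18422140789241062), np.float64(0.18043239176822212)]
yaw 0.30098700718957533 17.24528520023643
C [ 0.59501476 -0.09613609]
hinge [ 0.68335636 -0.06871326] knob pred [ 0.47611174 -0.13304573] button pred [ 0.45496134 -0.0244333 ]
knob meas [ 0.47840106 -0.13281676] screw [ 0.45463642 -0.02688017] tip [ 0.49169465 -0.01344377]
[ 0.7180421  -0.32032864] [0.46765114 0.13256875] [0.45826241 0.06921584] [0.37156114 0.11435371]
```

carry_out(offset=[[0,0,0],[0,2,-2.3],[0,2,-2.3],[0,2,-2.3],[0,2,-2.3]], delta_rot=[[4,0,0],[0,0,0],[0,0,0],[0,0,0],[0,0,0]], fingers=-1, newtons=30)

```text
time: 0.52
tool_pos: [0.2937, -0.5161, 0.2304]
tcp_rot: [0.986, 1.338, -0.985]
wrist_force: [0.3, -0.1, 0.3]
width: 0.3
```

carry_out(offset=[[0,2.1,-2.3],[0,2.1,-2.3],[0,2.1,-2.3],[0,2.1,-2.3],[0,2.1,-2.3]], delta_rot=[[0,0,0],[0,0,0],[0,0,0],[0,0,0],[0,0,0]])

```text
time: 0.93
tool_pos: [0.36, -0.3749, 0.2308]
tcp_rot: [0.985, 1.337, -0.985]
wrist_force: [0.2, 0.2, -0.6]
width: -0.002
```

carry_out(offset=[[0,2.1,-2.3],[0,2.1,-2.3],[0,2.1,-2.3],[0,2.1,-2.3],[0,2.1,-2.3]], delta_rot=[[0,0,0],[0,0,0],[0,0,0],[0,0,0],[0,0,0]])

```text
time: 1.35
tool_pos: [0.4261, -0.234, 0.2309]
tcp_rot: [0.985, 1.337, -0.985]
wrist_force: [-0.5, 0.2, 0.1]
width: -0.003
```

carry_out(offset=[[0,2,-2.3],[0,2,-2.3],[0,2,-2.3],[0,2,-2.3],[0,2,-2.3]], delta_rot=[[0,0,0],[0,0,0],[0,0,0],[0,0,0],[0,0,0]])

```text
time: 1.77
tool_pos: [0.4875, -0.0946, 0.2309]
tcp_rot: [0.984, 1.337, -0.985]
wrist_force: [-0.6, -0.5, 0.6]
width: -0.002
```

```bash
cat >> h.py <<'E'
yaw=0.301; S=np.array([.4548,-.0257,0]); B=Ro.from_euler('z',yaw).as_matrix(); S0=S
def rep():
    s=read_state(); M=Ro.from_rotvec(s['tcp_rot']).as_matrix()
    print('t',s['time'],'pos',s['tool_pos'].round(4),'bin rel screw mm',(B.T@(s['tool_pos']-S)*1000).round(1),'F',s['wrist_force'].round(1),'w',round(s['width'],3)); print((B.T@M).round(3))
    return s
E
python3 -c "from h import *; rep()"
```

```text
t 1.7667 pos [ 0.4875 -0.0946  0.2309] bin rel screw mm [ 10.8 -75.5 230.9] F [-0.6 -0.5  0.6] w -0.002
[[-0.  1.  0.]
 [ 0.  0. -1.]
 [-1. -0. -0.]]
```

carry_out(offset=[[1.8,0.4,-0.7],[1.8,0.4,-0.7],[1.8,0.4,-0.7],[1.8,0.5,-0.7],[1.5,0,0]], delta_rot=[[0,0,0],[0,0,0],[0,0,0],[0,0,0],[0,0,0]])

```text
time: 2.18
tool_pos: [0.4948, -0.0629, 0.1425]
tcp_rot: [0.984, 1.339, -0.984]
wrist_force: [0.5, 0.6, 0.2]
width: -0.002
```

```bash
python3 -c "
from h import *
rep(); p,d=save('top','t1'); cv2.imwrite('pics/t1c.png',cv2.resize(cv2.imread('pics/t1.png')[170:270,270:430],None,fx=4,fy=4))"
```

```text
t 2.1833 pos [ 0.4948 -0.0629  0.1425] bin rel screw mm [ 27.2 -47.4 142.5] F [0.5 0.6 0.2] w -0.002
[[-0.001  1.     0.001]
 [ 0.001  0.001 -1.   ]
 [-1.    -0.001 -0.001]]
```

View pics/t1c.png

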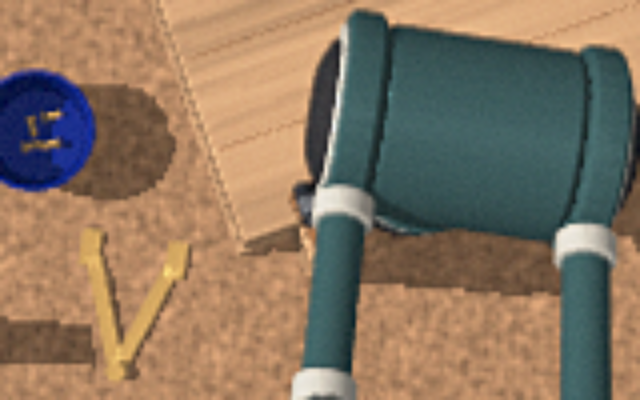

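The arm hides the button from above, so I'll sweep it by position and check the forces.

carry_out(offset=[[0,0.1,-1.2],[0,0,-1.2],[0,0.4,-0.5],[0,0.4,-0.5],[0,0.2,-0.7]], delta_rot=[[0,0,0],[0,0,0],[0,0,0],[0,0,0],[0,0,0]])

```text
time: 2.65
tool_pos: [0.4952, -0.0217, 0.1457]
tcp_rot: [0.985, 1.334, -0.983]
wrist_force: [-0.2, -1.9, -0.5]
width: -0.0
```

carry_out(offset=[[0,0.1,-0.8],[0,-0.3,-0.8],[0,-0.3,-0.8],[0,-0.5,-0.5],[0,-0.5,-0.4]], delta_rot=[[0,0,0],[0,0,0],[0,0,0],[0,0,0],[0,0,0]])

```text
time: 3.07
tool_pos: [0.469, 0.0058, 0.1443]
tcp_rot: [0.985, 1.337, -0.984]
wrist_force: [0.2, -0.5, -0.0]
width: -0.002
```

```bash
python3 -c "
from h import *
rep(); p,d=save('scene','s2'); cv2.imwrite('pics/s2c.png',cv2.resize(cv2.imread('pics/s2.png')[110:230,210:400],None,fx=4,fy=4,interpolation=cv2.INTER_CUBIC))"
```

```text
t 3.0667 pos [0.469  0.0058 0.1443] bin rel screw mm [ 22.9  25.9 144.3] F [ 0.2 -0.5 -0. ] w -0.002
[[ 0.  1.  0.]
 [ 0.  0. -1.]
 [-1.  0. -0.]]
```

View pics/s2c.png

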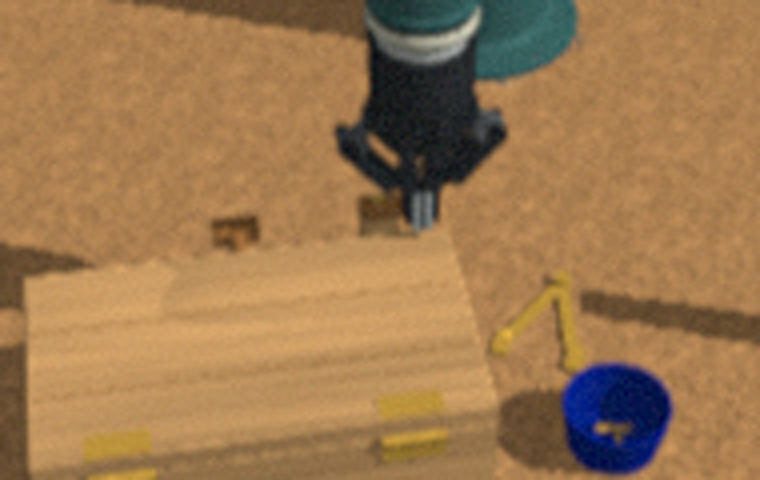

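The scene view shows the button (about (380,215) in the crop) turned sideways behind the fingertip at (422,210). I'll push it a little further, then lift and look.

carry_out(offset=[[0,-0.3,-0.2],[0,-0.2,-0.1],[0,0,0],[0,0,0],[0,0,0]], delta_rot=[[0,0,0],[0,0,0],[0,0,0],[0,0,0],[0,0,0]])

```text
time: 3.53
tool_pos: [0.4638, 0.0064, 0.1442]
tcp_rot: [0.985, 1.337, -0.985]
wrist_force: [0.3, -0.7, 0.2]
width: -0.003
```

carry_out(offset=[[0,0.5,0],[-2,0,0],[-3,0,2],[-3,0,4],[0,0,4]], delta_rot=[[0,0,0],[0,0,0],[0,0,0],[0,0,0],[0,0,0]], fingers=1)

```text
time: 3.95
tool_pos: [0.5004, -0.0815, 0.2254]
tcp_rot: [0.985, 1.329, -0.977]
wrist_force: [1.2, 0.1, 0.9]
width: 0.704
```

carry_out(offset=[[0,0,1],[0,0,1],[0,0,1],[0,0,0.5],[0,0,0]], delta_rot=[[0,0,0],[0,0,0],[0,0,0],[0,0,0],[0,0,0]])

```text
time: 4.37
tool_pos: [0.5065, -0.1147, 0.2183]
tcp_rot: [0.985, 1.338, -0.986]
wrist_force: [-0.4, 0.6, 0.3]
width: 0.998
```

```bash
python3 -c "
from h import *
rep(); p,d=save('top','t3');p,d=save('scene','s3'); a=cv2.resize(cv2.imread('pics/t3.png')[190:260,300:440],None,fx=5,fy=5,interpolation=cv2.INTER_CUBIC)[:, :700]; b=cv2.resize(cv2.imread('pics/s3.png')[130:185,230:370],None,fx=5,fy=5,interpolation=cv2.INTER_CUBIC); cv2.imwrite('pics/c3.png',cv2.resize(np.vstack([a,b]),None,fx=.95,fy=.95))
print(B.T@(np.array([.478,-.1329,0])-S)*1000)"
```

```text
t 4.3667 pos [ 0.5065 -0.1147  0.2183] bin rel screw mm [  23.  -100.3  218.3] F [-0.4  0.6  0.3] w 0.998
[[-0.002  1.    -0.   ]
 [ 0.001 -0.    -1.   ]
 [-1.    -0.002 -0.001]]
[  -9.62522297 -109.25856984    0.        ]
```

View pics/c3.png

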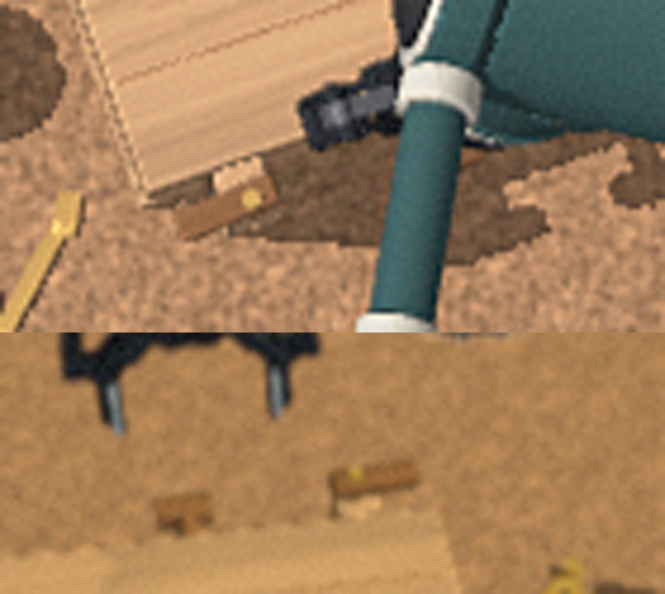

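The button now lies parallel to the lid's front edge (screw at crop (252,197), tip at (182,225)), about 1.6 rad, and it's clear of the lid. Next I'll go to the knob.

carry_out(offset=[[0,-1.7,0.5],[0,-1.6,0.4],[2,0,0],[2,0,0],[2,0,0]], delta_rot=[[0,0,0],[0,0,0],[0,0,0],[0,0,0],[0,0,0]])

```text
time: 4.88
tool_pos: [0.4774, -0.1328, 0.1592]
tcp_rot: [0.985, 1.335, -0.984]
wrist_force: [-0.0, -0.3, -1.9]
width: 1.0
```

carry_out(offset=[[2,0,0],[1.7,0,0],[1.6,0,0],[0,0,0],[0,0,0]], delta_rot=[[0,0,0],[0,0,0],[0,0,0],[0,0,0],[0,0,0]])

```text
time: 5.3
tool_pos: [0.4765, -0.1323, 0.1055]
tcp_rot: [0.984, 1.339, -0.985]
wrist_force: [-0.2, -0.9, -0.1]
width: 0.997
```

```bash
python3 -c "
from h import *
rep(); p,d=save('scene','s4'); b=cv2.resize(cv2.imread('pics/s4.png')[110:185,220:340],None,fx=6,fy=6,interpolation=cv2.INTER_CUBIC); cv2.imwrite('pics/c4.png',b)"
```

```text
t 5.3 pos [ 0.4765 -0.1323  0.1055] bin rel screw mm [ -10.9 -108.3  105.5] F [-0.2 -0.9 -0.1] w 0.997
[[-0.002  1.     0.   ]
 [ 0.002  0.    -1.   ]
 [-1.    -0.002 -0.002]]
```

View pics/c4.png

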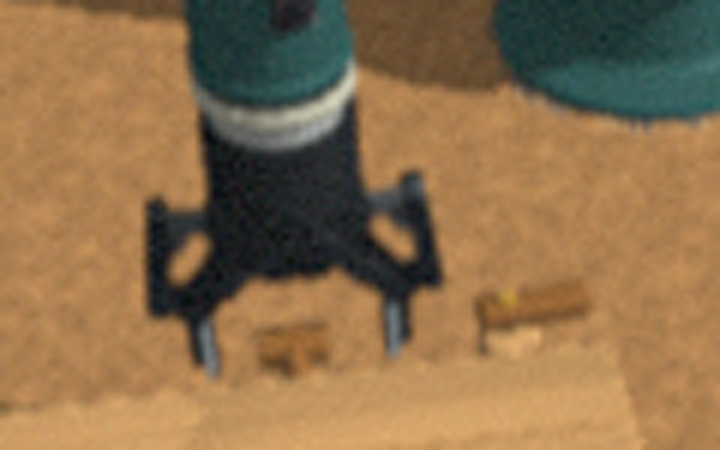

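The knob at (293,345) lies between the fingers (210 to 395), so I'll close on it.

carry_out(offset=[[0,0,0],[0,0,0],[0,0,0],[0,0,0],[0,0,0]], delta_rot=[[0,0,0],[0,0,0],[0,0,0],[0,0,0],[0,0,0]], fingers=-1, newtons=35)

```text
time: 5.77
tool_pos: [0.4795, -0.1359, 0.1081]
tcp_rot: [0.98, 1.331, -0.985]
wrist_force: [-0.7, -10.2, 3.9]
width: 0.417
```

carry_out(offset=[[0,0,0],[0,0,0],[0,0,0],[0,0,0],[0,0,0]], delta_rot=[[0,0,0],[0,0,0],[0,0,0],[0,0,0],[0,0,0]])

```text
time: 6.18
tool_pos: [0.4795, -0.1359, 0.1081]
tcp_rot: [0.981, 1.331, -0.985]
wrist_force: [0.0, -9.3, 2.2]
width: 0.415
```

```bash
cat > arc.py <<'E'
from h import *
L=.217;h=.010
# hinge height .116 ; knob relative to hinge in bin xz
k=lambda a:np.array([-L*np.cos(a)+h*np.sin(a), L*np.sin(a)+h*np.cos(a)])
k0=k(0)
print('a  tool y(cm) tool x(cm) cumulative; step')
prev=k0
for i in range(0,31):
    a=1.48*(i/30); p=k(a); c=(p-k0)*100; s=(p-prev)*100; prev=p
    print(round(a,3),'cum',round(c[0],2),round(-c[1],2),'step y',round(s[0],2),'x',round(-s[1],2))
E
python3 -c "
from arc import *
rep()"
```

```text
a  tool y(cm) tool x(cm) cumulative; step
0.0 cum 0.0 -0.0 step y 0.0 x -0.0
0.049 cum 0.08 -1.07 step y 0.08 x -1.07
0.099 cum 0.2 -2.13 step y 0.13 x -1.06
0.148 cum 0.38 -3.19 step y 0.18 x -1.06
0.197 cum 0.62 -4.23 step y 0.23 x -1.05
0.247 cum 0.9 -5.27 step y 0.28 x -1.03
0.296 cum 1.24 -6.29 step y 0.33 x -1.02
0.345 cum 1.62 -7.29 step y 0.38 x -1.0
0.395 cum 2.05 -8.27 step y 0.43 x -0.98
0.444 cum 2.53 -9.22 step y 0.48 x -0.96
0.493 cum 3.06 -10.16 step y 0.53 x -0.93
0.543 cum 3.63 -11.06 step y 0.57 x -0.91
0.592 cum 4.25 -11.94 step y 0.62 x -0.88
0.641 cum 4.91 -12.78 step y 0.66 x -0.84
0.691 cum 5.61 -13.59 step y 0.7 x -0.81
0.74 cum 6.35 -14.37 step y 0.74 x -0.78
0.789 cum 7.13 -15.11 step y 0.78 x -0.74
0.839 cum 7.94 -15.81 step y 0.81 x -0.7
0.888 cum 8.78 -16.47 step y 0.85 x -0.66
0.937 cum 9.66 -17.08 step y 0.88 x -0.62
0.987 cum 10.57 -17.65 step y 0.91 x -0.57
1.036 cum 11.5 -18.18 step y 0.93 x -0.53
1.085 cum 12.46 -18.66 step y 0.96 x -0.48
1.135 cum 13.44 -19.09 step y 0.98 x -0.43
1.184 cum 14.44 -19.47 step y 1.0 x -0.38
1.233 cum 15.46 -19.81 step y 1.02 x -0.33
1.283 cum 16.49 -20.09 step y 1.03 x -0.28
1.332 cum 17.54 -20.32 step y 1.05 x -0.23
1.381 cum 18.6 -20.5 step y 1.06 x -0.18
1.431 cum 19.66 -20.63 step y 1.06 x -0.13
1.48 cum 20.73 -20.7 step y 1.07 x -0.07
t 6.1833 pos [ 0.4795 -0.1359  0.1081] bin rel screw mm [  -9.1 -112.6  108.1] F [ 0.  -9.3  2.2] w 0.415
[[ 0.002  1.     0.001]
 [-0.006  0.001 -1.   ]
 [-1.     0.002  0.006]]
```

carry_out(offset=[[-0.3,0,0.2],[-1.1,0.1,0.2],[-1.1,0.1,0],[-1.0,0.2,0],[-1.0,0.2,0]], delta_rot=[[0,0,0],[0,0,0],[0,0,0],[0,0,0],[0,0,0]])

```text
time: 6.6
tool_pos: [0.4853, -0.1341, 0.1514]
tcp_rot: [0.986, 1.337, -0.983]
wrist_force: [5.5, 3.9, -7.0]
width: 0.414
```

```bash
cat > ang.py <<'E'
from h import *
s=rep(); d=B.T@(s['tool_pos']-S)-np.array([-.0091,-.1126,.1081]); print('d cm',d*100,'Fbin',B.T@s['wrist_force'])
L=.217;h=.01; v=np.array([-L+d[0],h+d[2]])
print('lid est',np.arctan2(v[1],-v[0])-np.arctan2(h,L),'r',np.hypot(*v),np.hypot(L,h))
E
python3 ang.py
```

```text
t 6.6 pos [ 0.4853 -0.1341  0.1514] bin rel screw mm [  -3.1 -112.6  151.4] F [ 5.5  3.9 -7. ] w 0.414
[[ 0.001  1.     0.   ]
 [ 0.001  0.    -1.   ]
 [-1.     0.001 -0.001]]
d cm [6.04070979e-01 3.08158487e-03 4.32751662e+00] Fbin [ 6.41368923  2.12374237 -6.99199192]
lid est 0.2013152528435089 r 0.2175823188189385 0.21723029254687293
```

carry_out(offset=[[-1.0,0.4,0],[-1.0,0.4,0],[-1.0,0.4,0],[-1.0,0.4,0],[-1.0,0.5,0]], delta_rot=[[0,0,0],[0,0,0],[0,0,0],[0,0,0],[0,0,0]])

```text
time: 7.02
tool_pos: [0.5047, -0.1279, 0.2016]
tcp_rot: [0.986, 1.339, -0.985]
wrist_force: [0.9, 4.0, -4.9]
width: 0.415
```

carry_out(offset=[[-0.9,0.5,0],[-0.9,0.6,0],[-0.9,0.6,0],[-0.8,0.7,0],[-0.8,0.7,0]], delta_rot=[[0,0,0],[0,0,0],[0,0,0],[0,0,0],[0,0,0]])

```text
time: 7.43
tool_pos: [0.5344, -0.1183, 0.2447]
tcp_rot: [0.985, 1.34, -0.985]
wrist_force: [-1.3, 5.2, -5.9]
width: 0.415
```

```bash
python3 ang.py
```

```text
t 7.4333 pos [ 0.5344 -0.1183  0.2447] bin rel screw mm [  48.6 -112.1  244.7] F [-1.3  5.2 -5.9] w 0.415
[[-0.001  1.     0.   ]
 [ 0.003  0.    -1.   ]
 [-1.    -0.001 -0.003]]
d cm [ 5.7653771   0.05338933 13.65711849] Fbin [ 0.34750607  5.35628119 -5.93382894]
lid est 0.6976122623427083 r 0.2165048104379002 0.21723029254687293
```

carry_out(offset=[[-0.8,0.7,-0.1],[-0.7,0.8,0],[-0.7,0.8,0],[-0.7,0.9,0],[-0.6,0.9,0]], delta_rot=[[0,0,0],[0,0,0],[0,0,0],[0,0,0],[0,0,0]])

```text
time: 7.85
tool_pos: [0.5738, -0.1056, 0.2797]
tcp_rot: [0.985, 1.338, -0.985]
wrist_force: [-1.0, 5.0, -5.8]
width: 0.413
```

carry_out(offset=[[-0.6,0.9,0],[-0.5,0.9,0],[-0.5,1.0,0],[-0.4,1.0,0],[-0.4,1.0,0]], delta_rot=[[0,0,0],[0,0,0],[0,0,0],[0,0,0],[0,0,0]])

```text
time: 8.27
tool_pos: [0.6194, -0.0909, 0.3033]
tcp_rot: [0.985, 1.34, -0.985]
wrist_force: [-3.0, 5.7, -6.0]
width: 0.413
```

```bash
python3 ang.py
```

```text
t 8.2667 pos [ 0.6194 -0.0909  0.3033] bin rel screw mm [ 137.9 -111.1  303.3] F [-3.   5.7 -6. ] w 0.413
[[-0.001  1.     0.   ]
 [ 0.002  0.    -1.   ]
 [-1.    -0.001 -0.002]]
d cm [14.70047651  0.14810482 19.51747883] Fbin [-1.16925867  6.36151646 -5.98183771]
lid est 1.1959776057988523 r 0.21678566982386469 0.21723029254687293
```

carry_out(offset=[[-0.3,1.0,-0.1],[-0.3,1.0,-0.1],[-0.2,1.0,0],[-0.2,0.9,0],[-0.1,0.7,0]], delta_rot=[[0,0,0],[0,0,0],[0,0,0],[0,0,0],[0,0,0]])

```text
time: 8.68
tool_pos: [0.6635, -0.0767, 0.3141]
tcp_rot: [0.984, 1.337, -0.985]
wrist_force: [-1.8, 0.2, -6.7]
width: 0.411
```

carry_out(offset=[[-0.1,0.5,0],[0,0.4,0],[0,0.2,0],[0,0.1,0],[0,0,0]], delta_rot=[[0,0,0],[0,0,0],[0,0,0],[0,0,0],[0,0,0]])

```text
time: 9.1
tool_pos: [0.674, -0.0734, 0.3151]
tcp_rot: [0.984, 1.337, -0.985]
wrist_force: [-1.5, -0.1, -7.5]
width: 0.415
```

Run:
```python
import ang
from h import *
p,d=save('scene','s5');q,e=save('top','t5')
cv2.imwrite('pics/c5.png',np.vstack([cv2.resize(cv2.imread('pics/s5.png')[60:260,180:420],None,fx=2.4,fy=2.4)[:, :],cv2.resize(cv2.imread('pics/t5.png')[90:270,260:500],(576,108*0+110))]))
# board plane from scene camera: points in bin frame, lid area
c=get_calibration('scene');R=np.array(c['R']);t=np.array(c['t'])
v,u=np.mgrid[60:260,180:420]; z=d[60:260,180:420]
P=(np.stack([(u-c['cx'])*z/c['fx'],(v-c['cy'])*z/c['fy'],z],-1)-t)@R
H=np.array([.6834,-.0687,.116]); Q=(P-H)@B
m=(z>0)&(abs(Q[...,1])<.15)&(Q[...,2]>.03)&(Q[...,2]<.175)&(abs(Q[...,0])<.06)
X=Q[m]; a=np.polyfit(X[:,2],X[:,0],1); r=X[:,0]-np.polyval(a,X[:,2]); k=abs(r)<.006; a=np.polyfit(X[k,2],X[k,0],1)
print(m.sum(),k.sum(),'slope',a,'lid angle',np.pi/2+np.arctan(a[0]),'rms',r[k].std())
```

```text
t 9.1 pos [ 0.674  -0.0734  0.3151] bin rel screw mm [ 195.2 -110.5  315.1] F [-1.5 -0.1 -7.5] w 0.415
[[-0.  1. -0.]
 [-0. -0. -1.]
 [-1. -0.  0.]]
d cm [20.42966305  0.21031825 20.70386293] Fbin [-1.48441576  0.32084107 -7.46842753]
lid est 1.4662822043738575 r 0.21741007845383167 0.21723029254687293
5234 5232 slope [-0.1268479  0.0199456] lid angle 1.4446222806187827 rms 0.0016941680281003792
```

View pics/c5.png

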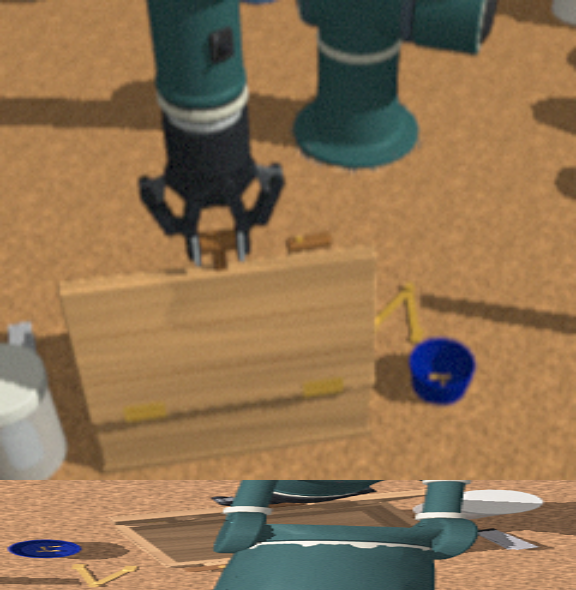

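The lid stands nearly upright, with the fingers on the knob at (217,245) in the crop. The arm gives 1.466 rad and a plane fit to the depth image gives 1.445 rad. I'll nudge it to centre and let it settle.

carry_out(offset=[[0,0.2,0],[0,0.2,0],[0,0,0],[0,0,0],[0,0,0]], delta_rot=[[0,0,0],[0,0,0],[0,0,0],[0,0,0],[0,0,0]])

```text
time: 9.62
tool_pos: [0.678, -0.0721, 0.3154]
tcp_rot: [0.985, 1.336, -0.985]
wrist_force: [-1.3, -0.7, -5.8]
width: 0.413
```

carry_out(offset=[[0,0,0],[0,0,0],[0,0,0],[0,0,0],[0,0,0]], delta_rot=[[0,0,0],[0,0,0],[0,0,0],[0,0,0],[0,0,0]])

```text
time: 10.03
tool_pos: [0.6779, -0.0721, 0.3154]
tcp_rot: [0.985, 1.336, -0.985]
wrist_force: [-0.9, -1.0, -5.8]
width: 0.414
```

Run:
```python
import ang
from h import *
p,d=save('scene','s6')
c=get_calibration('scene');R=np.array(c['R']);t=np.array(c['t'])
v,u=np.mgrid[60:260,180:420]; z=d[60:260,180:420]
Q=((np.stack([(u-c['cx'])*z/c['fx'],(v-c['cy'])*z/c['fy'],z],-1)-t)@R-np.array([.6834,-.0687,.116]))@B
m=(z>0)&(abs(Q[...,1])<.15)&(Q[...,2]>.03)&(Q[...,2]<.175)&(abs(Q[...,0])<.06)
X=Q[m]; a=np.polyfit(X[:,2],X[:,0],1); print('lid angle',np.pi/2+np.arctan(a[0]))
s=read_state(); print(s['joint_vel'].round(4)); finish_job()
```

```text
t 10.0333 pos [ 0.6779 -0.0721  0.3154] bin rel screw mm [ 199.4 -110.4  315.4] F [-0.9 -1.  -5.8] w 0.414
[[ 0.  1. -0.]
 [-0. -0. -1.]
 [-1.  0.  0.]]
d cm [20.8452444   0.21657576 20.72888143] Fbin [-1.21370608 -0.71553603 -5.82706832]
lid est 1.485428925332243 r 0.21745686821642787 0.21723029254687293
lid angle 1.4620535837758273
[ 0.0008  0.0009 -0.0016  0.0001  0.0003  0.0004]
the job is handed in; nothing more can be done
```

I turned the button clear of the lid, took the knob by its ends, raised the lid slowly to its balance point, and handed the job in still gripping and holding it there.

- **Lid angle:** the arm's position gives 1.485 rad and a fit to the depth image gives 1.462 rad. They differ by about 0.02 rad, and both are well inside 1.40 to 1.56.
- **Stillness and grip:** the arm was at rest. The fingers were set to 35 N and stopped on the bar at about 35 mm, which fits its 36 mm length.
- **Button:** it read about 1.6 rad in the picture taken after I turned it. It was still sideways in the last picture I viewed, just before the final 4 mm nudge.
- **Other things on the counter:** the arm stayed clear of the canister, ramekin, clip and stay. They looked unmoved in the pictures, but I did not measure them again at the end.

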